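# Fit a gate hinge pin and hold it for tacking

### The arm

A 6-joint arm with a two-finger parallel gripper is mounted at the origin on the work surface. World frame = base frame: x ahead of the robot, y to its left, z up, the work surface at z = 0. Lengths are in m, angles in rad, forces in N, time in s.
With the tool pointing down it reaches from about 0.3 to 0.95 m from the base axis. Payload 3.1 kg.
Tool frame: the origin (TCP) lies midway between the tips of the shut fingers; the grasp point (between the pads) lies 19 mm behind it (r.grip_depth is the distance from the TCP to the grasp point, in m); z points along the fingers, y is the line along which they close (so a half turn about z gives the same grasp; the last joint's range is limited). The gripper opens to 85 mm and grips with 20 to 120 N. Pads are 22 mm wide; open, the fingers measure 114 mm over their backs; the gripper's body (76 mm by 85 mm) begins 54 mm behind the grasp point. The pads swing forward as they close: fully open they stand 13 mm farther back than shut.
Start: joints at [-1.298, 0.308, 1.634, -0, 1.2, -0.07], TCP at [0.21, -0.589, 0.231] pointing down, gripper open.
Joint ranges: [-3.06, 3.06], [-0.79, 1.96], [0.05, 2.63], [-1.19, 4.34], [0.05, 2.64], [-2.94, 2.94]. Speed limits (rad/s): [2.79, 2.79, 3.14, 3.14, 3.14, 3.14].

### API

Orientations are given as a unit quaternion [w, x, y, z].
In Python, from cell import r gives the robot as it stands. Calls block until the motion is done:
- r.movep(position, orientation): joint-space move of the TCP to a pose.
- r.move_straight(position, speed=0.15, orientation=None, guard=None): straight line of the TCP; orientation=None keeps the orientation; speed is the mean speed in m/s. With guard (N) it stops when the force on the tool has changed by that much, and returns True; else False.
- r.goto_joints(angles): joint-space move.
- r.grip(opening, force=None): opening from 0.0 (shut) to 1.0 (fully open); force is the grip in N (None keeps the last); returns when the fingers have stopped.
- r.wait(seconds).
- r.ik(position, orientation): joint angles nearest the present ones, or None.
- r.read_camera(name): name is "scene" or "top"; returns a dict with "color" (420x560x3 uint8, red, green, blue), "fx", "fy", "cx", "cy" (pixels), "distortion" ([k1, k2, p1, p2, k3] as OpenCV has them; the pictures are not rectified), "R" (3x3) and "t" (3): a world point X has camera coordinates R X + t. Camera axes: x right, y down, z forward; pixel columns grow to the right and rows downward; lengths in m; the calibration is good to about 2 mm. A picture is of the moment at which its call begins. There is no depth.
A pose or a line that the arm cannot do raises r.Unreachable and nothing moves.
- r.sign_off(): hands the job in; it is judged then, once.
Readings, each from a call of its own:
- r.read_clock(): time.
- r.read_joint_positions(): joint angles.
- r.read_qd(): joint speeds.
- r.read_effort(): joint torques, N m.
- r.read_ee_pos(): TCP position.
- r.read_tool_rot(): TCP orientation.
- r.read_force(): force on the tool from outside, world axes, zero at the start.
- r.read_wrist_torque(): the same for the moment, N m.
- r.read_gripper_width(): opening from 0.0 (shut) to 1.0 (fully open).
- r.read_finger_force(): force on a finger pad.
Only numpy, scipy, OpenCV 4.12 (cv2) and the standard library are available. Lean on these libraries where they do the work, as an engineer would, in place of code of your own. Each camera call takes 0.05 s, during which the arm holds its last target. There are 200 camera calls.

### The job

Slide the strap on the blue hinge jig fully home by its red tail so that its brass eye sits under the fixed brass eye, then take the bright steel hinge pin with the yellow band out of the green rack and thread it down through the upper eye and on through the strap's eye. Finish still gripping the pin upright for the welder, its foot showing below the lower eye but hanging clear of the jig's base plate. Leave the other tools and things where they are.

Things in the scene. Friction and masses are not known exactly. Their poses are not given: they have to be found in the camera images.
- jig: Fixed hinge jig. Blue base plate 110 (x) x 270 (y -100 to +170) x 12 thick. Origin on the bench under the upper eye's axis; z up; strap slides along y. Steel post (34 x 28, y = -74) and arm carry the fixed upper brass eye: vertical ring, outer diameter 27, bore 15, 105 to 130 mm above the bench; nothing on the jig is higher. Rail under the strap: 48 wide, y 40 to 130, top 62 high.
- strap (a joint): Slide of the strap along the jig's y, in m: 0 = fully home against its end stop, where its eye is exactly under the upper eye; positive = pulled out towards +y (at most 0.07). It starts partly out. Moves against about 4 N of friction and stays where it is left.
- upper_eye (a point): Centre of the mouth (top face) of the fixed upper eye, 130 mm above the bench; axes as the jig's.
- lower_eye (a point): Centre of the underside of the strap's own brass eye (bore 15, outer diameter 27, from 50 to 75 mm above the bench, 38 mm clear above the base plate); moves with the strap; axes as the jig's.
- strap_tail (a point): Centre of the top edge of the outer (+y) face of the strap's red upturned tail: an upright tab 30 mm wide (jig x), 8 mm thick (jig y, lying on the -y side of this point), top at 105 mm above the bench, rising 39 mm above the dark strap bar. Push it towards the jig's -y, or pinch it; clear all round above the bar.
- pin: Hinge pin, bright steel rod, diameter 12, length 170 mm, 120 to 195 g, with a yellow band just under the top and the foot tapered over the last 6 mm to diameter 7. Origin at the centre of the foot's end, z along the pin to its top. Stands upright in one of the rack's three sockets, 120 mm of it showing.
- pin_top (a point): Centre of the pin's top end.
- rack: Green tool rack fixed to the bench, block 170 (x) x 60 (y) x 60 mm high, origin under its centre. Three sockets in a row along its x, 55 mm apart, bore 13.5 mm, 50 mm deep (floors 10 mm above the bench); the pin and two other tools stand in them in any order.
- chisel: Dark steel chisel standing in the rack, 132 mm long with a flat 26 mm blade at the top; origin at its foot. Leave alone.
- drift: Copper-coloured drift standing in the rack, 120 mm long with a 24 mm round head; origin at its foot. Leave alone.
- hammer: Hammer lying on the bench beyond the jig, 280 mm long. Leave alone.
- brush: Brush lying on the bench near the robot, 200 mm long. Leave alone.
- can: Red can standing on the bench, diameter 80, 110 mm high; origin under its centre. Leave alone.
- mug: Blue mug standing on the bench, diameter 80, 90 mm high; origin under its centre. Leave alone.
- collar: Steel collar lying flat on the bench near the robot, outer diameter 60, 16 mm high. Leave alone.

How it is judged:
By the outcome, as a careful person would: the job done as asked, in the order asked, and still so for the second after the job is handed in, while the arm keeps its last pose, push and grip.
It also fails if it takes over 64 s, if anything falls off the work surface, if the arm or the gripper's body presses on something with over 40 N, if the wrist force passes 120 N, or if a joint passes its speed limit or range.

## Working session

There is one attempt and no reset: what is moved stays moved. The work goes in short steps, each a Python script; the robot and the scene stay as the last script left them, time stands still between calls to the robot, and variables do not carry over. Pictures are saved under pics/ and viewed, at most 10 in all, crops included, and the job is handed in when it is done.

```bash
mkdir -p pics; cat > h.py <<'E'
import numpy as np, cv2
from cell import r
def cam(n,save=None):
    c=r.read_camera(n)
    if save: cv2.imwrite('pics/'+save,c['color'][:,:,::-1])
    c['K']=np.array([[c['fx'],0,c['cx']],[0,c['fy'],c['cy']],[0,0,1]]);c['d']=np.array(c['distortion'],float)
    c['R']=np.array(c['R']);c['t']=np.array(c['t']);return c
def ray(c,uv):
    p=cv2.undistortPoints(np.array(uv,float).reshape(1,1,2),c['K'],c['d']).ravel()
    return -c['R'].T@c['t'], c['R'].T@np.array([p[0],p[1],1.])
def onz(c,uv,z):
    o,d=ray(c,uv); return o+d*(z-o[2])/d[2]
def tri(c1,u1,c2,u2):
    o1,d1=ray(c1,u1);o2,d2=ray(c2,u2)
    s=np.linalg.lstsq(np.c_[d1,-d2],o2-o1,rcond=None)[0]
    a,b=o1+d1*s[0],o2+d2*s[1]; return (a+b)/2,np.linalg.norm(a-b)
def proj(c,X):
    return cv2.projectPoints(np.array(X,float).reshape(-1,1,3),cv2.Rodrigues(c['R'])[0],c['t'],c['K'],c['d'])[0].reshape(-1,2)
E
python3 - <<'E'
from h import *
for n in('scene','top'):
    c=cam(n,n+'0.png'); print(n,c['fx'],-c['R'].T@c['t'],c['R'][2])
    h=cv2.cvtColor(c['color'],cv2.COLOR_RGB2HSV)
    for nm,lo,hi in(('red',(0,150,80),(6,255,255)),('yellow',(22,150,120),(34,255,255)),('green',(45,80,50),(85,255,255)),('blue',(100,100,60),(125,255,255)),('brass',(14,80,80),(24,255,255))):
        m=cv2.inRange(h,lo,hi);k,_,s,ce=cv2.connectedComponentsWithStats(m)
        print(nm,[(s[i].tolist(),ce[i].round(1).tolist()) for i in range(1,k) if s[i][4]>25])
E
```

```text
scene 399.8237637479859 [ 1.33730354 -0.06164329  0.64259543] [-0.82617296  0.06270805 -0.55991601]
red [([387, 195, 8, 20, 93], [390.7, 203.6]), ([370, 265, 45, 49, 1377], [390.1, 291.5])]
yellow []
green [([61, 0, 28, 8, 128], [74.4, 2.8]), ([182, 215, 31, 50, 711], [200.6, 241.3])]
blue [([410, 0, 150, 163, 17003], [491.9, 60.8]), ([87, 84, 44, 35, 1150], [108.5, 102.4]), ([403, 96, 25, 22, 403], [414.6, 106.0]), ([47, 157, 21, 4, 27], [56.1, 158.4]), ([54, 168, 28, 27, 412], [69.5, 183.2]), ([286, 218, 109, 36, 1745], [334.9, 238.0]), ([124, 273, 45, 48, 789], [149.6, 295.3])]
brass [([382, 21, 30, 18, 240], [398.3, 29.3]), ([315, 22, 92, 52, 1351], [359.1, 42.3]), ([290, 36, 71, 41, 800], [320.7, 60.2]), ([125, 49, 25, 13, 246], [137.1, 55.1]), ([83, 58, 38, 7, 132], [102.4, 61.2]), ([0, 93, 24, 22, 131], [9.4, 100.8]), ([314, 105, 89, 19, 790], [356.8, 113.3]), ([4, 110, 9, 10, 27], [7.2, 114.4]), ([0, 147, 25, 32, 503], [10.0, 163.3]), ([181, 182, 25, 16, 105], [192.4, 190.5]), ([322, 192, 13, 16, 157], [328.7, 198.9]), ([183, 204, 9, 9, 43], [186.8, 208.5]), ([334, 209, 13, 15, 141], [340.0, 215.6]), ([201, 212, 15, 31, 66], [211.1, 222.4]), ([178, 224, 10, 55, 70], [182.3, 250.3]), ([202, 244, 14, 33, 53], [210.9, 262.2]), ([197, 305, 125, 18, 1402], [259.1, 313.3])]
top 447.2452600860524 [0.3700348  0.0072533  1.11474188] [ 0.16484574 -0.02581689 -0.98598142]
red [([173, 122, 32, 27, 409], [191.9, 138.4]), ([146, 216, 7, 15, 81], [148.7, 223.0])]
yellow []
green [([343, 180, 26, 69, 1168], [353.8, 215.8])]
blue [([157, 201, 108, 49, 1759], [215.7, 236.0]), ([156, 202, 100, 16, 669], [203.1, 207.8]), ([529, 300, 31, 23, 578], [545.1, 311.2]), ([520, 332, 40, 61, 1574], [540.7, 361.6])]
brass [([0, 68, 18, 53, 601], [8.3, 87.7]), ([0, 70, 560, 350, 157832], [278.5, 255.0]), ([201, 211, 25, 17, 202], [212.8, 218.9]), ([308, 292, 13, 13, 132], [313.8, 297.9]), ([549, 292, 11, 6, 49], [554.6, 295.1])]
```

View pics/scene0.png

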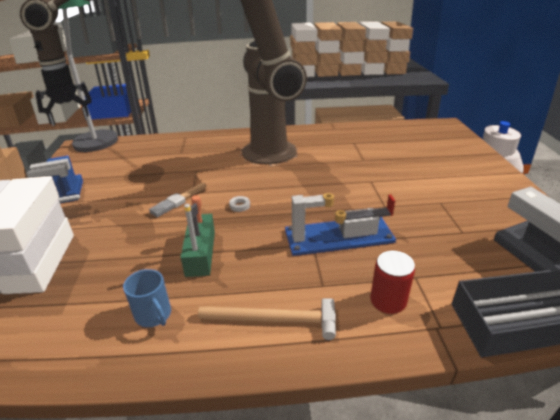

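View pics/top0.png

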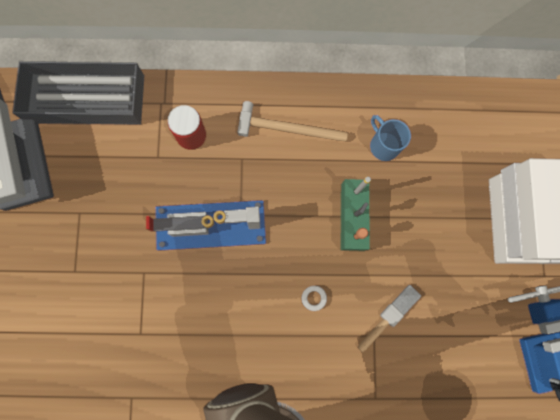

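Scene: jig at about (340,220) with the red tail at (390,204), and the rack at (200,240). Top: jig at (210,225) with the tail at (149,223), and the rack at (355,215) with the pin apparently at (363,185). I'll enlarge these areas.

```bash
python3 - <<'E'
import cv2,numpy as np
s=cv2.imread('pics/scene0.png');t=cv2.imread('pics/top0.png')
def f(i,x,y,w,h,k): return cv2.resize(i[y:y+h,x:x+w],None,fx=k,fy=k,interpolation=cv2.INTER_CUBIC)
a=np.vstack([np.hstack([f(t,140,190,130,70,4),f(t,330,170,70,70,4)]),np.hstack([f(s,280,182,130,78,4),f(s,170,180,70,78,4)])])
print(a.shape);cv2.imwrite('pics/m.png',a)
E
```

```text
(592, 800, 3)
```

View pics/m.png

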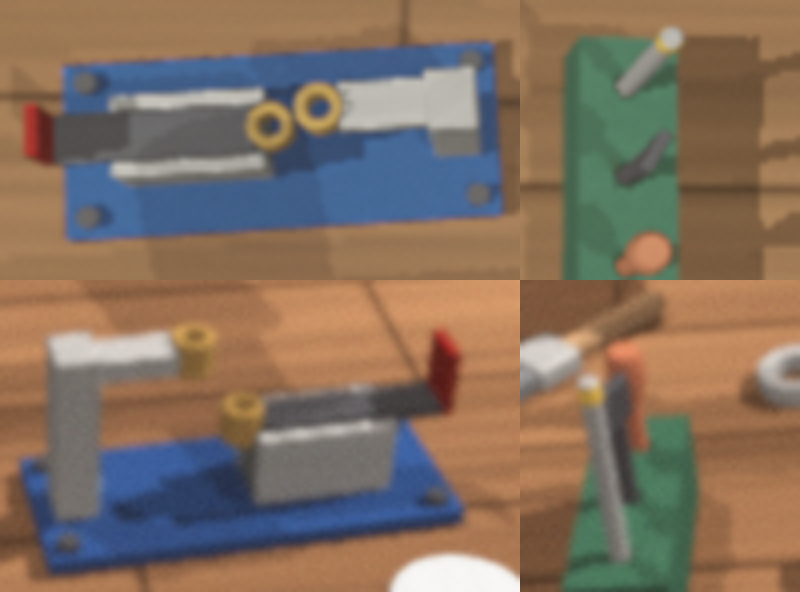

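The top crop shows the upper eye's mouth at (318,107), the strap's eye at (270,125) and the tail at (38,130). The yellow-banded pin is in the rack's far (+x) socket, with its top at (671,38) in the top crop and (590,383) in the scene crop.

```bash
python3 - <<'E'
from h import *
np.set_printoptions(precision=4,suppress=True)
t=cam('top');s=cam('scene')
T=lambda x,y,ox=140,oy=190:(ox+(x+.5)/4-.5,oy+(y+.5)/4-.5)
S=lambda x,y:(280+(x+.5)/4-.5,182+(y-280+.5)/4-.5)
S2=lambda x,y:(170+(x-520+.5)/4-.5,182+(y-280+.5)/4-.5)
T2=lambda x,y:T(x-520,y,330,170)
print('upper',onz(t,T(318,107),.13),onz(s,S(195,330),.13),tri(t,T(318,107),s,S(195,330)))
print('low',onz(t,T(270,125),.075),onz(s,S(243,404),.075))
cs=[onz(t,T(*p),.012)[:2] for p in((63,65),(495,42),(502,213),(67,241))]
print('corners',cs)
d=cs[0]-cs[1]+cs[3]-cs[2];d/=np.linalg.norm(d);x=np.array([d[1],-d[0]]);c=np.mean(cs,0)
print('y-axis',d,'ang',np.degrees(np.arctan2(x[1],x[0])),'origin from plate',c-.035*d)
print('sizes',np.linalg.norm(cs[0]-cs[1]),np.linalg.norm(cs[1]-cs[2]))
print('pin top',tri(t,T2(671,38),s,S2(590,383)),onz(t,T2(671,38),.18),onz(s,S2(590,383),.18))
print('pin at socket',onz(t,T2(626,92),.06),onz(s,S2(621,560),.06))
print('tail top',onz(t,T(30,130),.105),onz(s,S(445,340),.105))
print(r.read_ee_pos(),r.read_tool_rot(),r.grip_depth,r.read_clock())
E
```

```text
upper [0.5285 0.1142 0.13  ] [0.5267 0.1157 0.13  ] (array([0.5284, 0.1147, 0.1311]), np.float64(0.00123703500027112))
low [0.5263 0.1479 0.075 ] [0.5298 0.148  0.075 ]
corners [array([0.572 , 0.2867]), array([0.5902, 0.0174]), array([0.4825, 0.0116]), array([0.4622, 0.2784])]
y-axis [-0.0715  0.9974] ang 4.098619511794473 origin from plate [0.5292 0.1136]
sizes 0.26989866566917786 0.10782471900750323
pin top (array([ 0.608 , -0.2098,  0.172 ]), np.float64(0.0007617663536963369)) [ 0.606  -0.2084  0.18  ] [ 0.6206 -0.2069  0.18  ]
pin at socket [ 0.6022 -0.2076  0.06  ] [ 0.6228 -0.2075  0.06  ]
tail top [0.5172 0.2798 0.105 ] [0.5181 0.2787 0.105 ]
[ 0.2099 -0.5881  0.2305] [-0.0008  0.9853  0.1705 -0.0001] 0.0187 0.2
```

```bash
cat >> h.py <<'E'
def down(yaw): return [0,float(np.cos(yaw/2)),float(np.sin(yaw/2)),0]
A=np.radians(4.1); JY=np.array([-np.sin(A),np.cos(A),0]); JX=np.array([np.cos(A),np.sin(A),0]); EYE=np.array([.5285,.1145,0])
E
python3 - <<'E'
from h import *
np.set_printoptions(precision=4,suppress=True)
t=cam('top');s=cam('scene')
T2=lambda x,y:(330+(x-520+.5)/4-.5,170+(y+.5)/4-.5)
S2=lambda x,y:(170+(x-520+.5)/4-.5,180+(y-280+.5)/4-.5)
print('pin top',tri(t,T2(671,38),s,S2(590,383)),onz(t,T2(671,38),.18),onz(s,S2(590,383),.18),onz(s,S2(621,560),.06))
tail=np.array([.5175,.2793,0])
print('tail in jig',(tail-EYE)@JX,(tail-EYE)@JY)
q=down(np.radians(94.1))
p=EYE+JY*.215
r.movep([.5,-.1,.36],q)
r.grip(0)
r.movep([p[0],p[1],.2],q)
r.move_straight([p[0],p[1],.082],.12)
e=EYE+JY*.10
print(r.read_force())
g=r.move_straight([e[0],e[1],.082],.03,guard=18)
x=r.read_ee_pos();print(g,x,(np.array(x)-EYE)@JY,r.read_force(),r.read_clock())
cam('top','top1.png');cam('scene','scene1.png')
a=cv2.imread('pics/top1.png');b=cv2.imread('pics/scene1.png')
f=lambda i,x,y:cv2.resize(i[y:y+75,x:x+130],None,fx=4,fy=4,interpolation=cv2.INTER_CUBIC)
cv2.imwrite('pics/m1.png',np.vstack([f(a,140,190),f(b,280,182)]))
E
```

```text
pin top (array([ 0.6069, -0.209 ,  0.1763]), np.float64(0.0003147708997236411)) [ 0.606  -0.2084  0.18  ] [ 0.6127 -0.2077  0.18  ] [ 0.6155 -0.2081  0.06  ]
tail in jig 0.0008109302137862453 0.1651647129146791
[-0.0399 -0.7949 -0.6685]
True [0.5179 0.2609 0.0819] 0.1467584863282242 [-0.0777  2.262   1.5988] 8.225
```

View pics/m1.png

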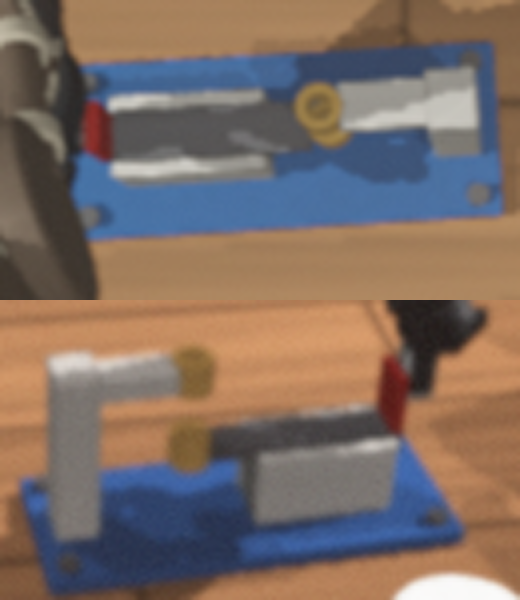

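The strap's eye now sits under the upper eye: (328,130) and (318,105) in the top crop, (190,430) and (195,355) in the scene crop. I'll push a bit harder to confirm it is at the stop, then back off.

```bash
python3 - <<'E'
from h import *
np.set_printoptions(precision=4,suppress=True)
e=EYE+JY*.11
g=r.move_straight([e[0],e[1],.082],.025,guard=30)
x=r.read_ee_pos();print(g,x,(np.array(x)-EYE)@JY,r.read_force())
b=EYE+JY*.19
r.move_straight([b[0],b[1],.085],.15)
r.move_straight([b[0],b[1],.28],.3)
r.movep([.45,-.05,.3],down(np.radians(60)))
# view of home strap
t=cam('top','top2.png');s=cam('scene','scene2.png')
for X,n in((EYE+[0,0,.13],'up'),(EYE+[0,0,.075],'lo'),): print(n,proj(t,X),proj(s,X))
a=t['color'][:,:,::-1];b=s['color'][:,:,::-1]
f=lambda i,x,y,w,h:cv2.resize(i[y:y+h,x:x+w],None,fx=8,fy=8,interpolation=cv2.INTER_CUBIC)
R=np.vstack([np.hstack([f(a,195,200,40,35),f(a,335,165,45,35)]),np.hstack([f(b,310,185,40,40),f(b,175,195,45,40)])])
cv2.imwrite('pics/m2.png',R);print(R.shape,r.read_clock())
E
```

```text
True [0.517  0.2612 0.0811] 0.14716821201086533 [-0.9449  2.2713  1.196 ]
up [[218.9778 216.3616]] [[328.0386 194.5565]]
lo [[221.4236 220.1169]] [[327.08   213.2695]]
(600, 680, 3) 11.6667
```

View pics/m2.png

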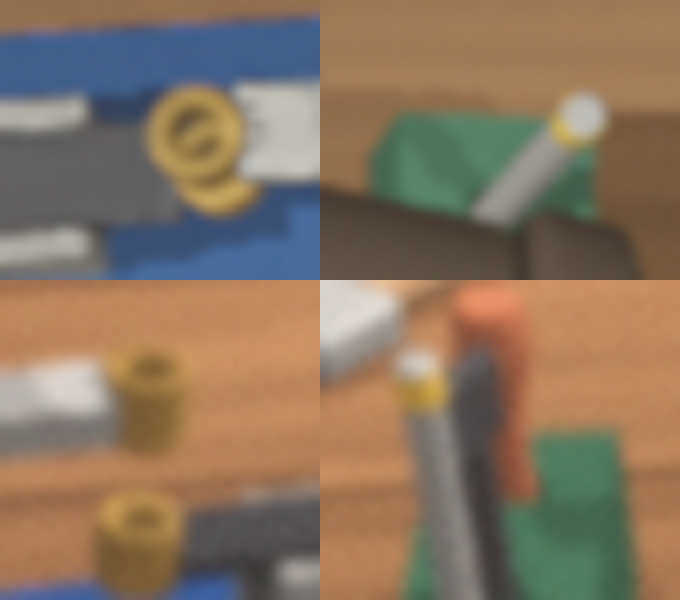

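The strap is home: the strap's eye is within 1 px of its predicted home position in the scene view, and it did not move at 30 N. Refined pin top is (367.7,179.1) in the top view and (186.8,205.1) in the scene view. Next I grip the pin.

```bash
python3 - <<'E'
from h import *
np.set_printoptions(precision=4,suppress=True)
P=np.array([.607,-.2088]);q=down(0.)
r.movep([*P,.27],q)
r.grip(.6)
g=r.move_straight([*P,.141],.12,guard=10)
f0=np.array(r.read_force());m0=np.array(r.read_wrist_torque())
print(g,r.read_ee_pos(),f0)
r.grip(0,70)
print(r.read_gripper_width(),r.read_finger_force(),np.array(r.read_force())-f0,np.array(r.read_wrist_torque())-m0,r.read_clock())
if not g:
    g=r.move_straight([*P,.30],.1,guard=25)
    print(g,r.read_ee_pos(),r.read_gripper_width(),r.read_finger_force())
    # show pin before going near eye
    r.move_straight([EYE[0],EYE[1]-.06,.31],.25)
    t=cam('top','top3.png');s=cam('scene','scene3.png')
    x=np.array(r.read_ee_pos());print(x)
    for X in(x,x-[0,0,.131],x+[0,0,.039]): print(proj(t,X),proj(s,X))
    u=proj(s,x-[0,0,.06])[0].astype(int);v=proj(t,x-[0,0,.06])[0].astype(int)
    f=lambda i,c:cv2.resize(i[max(c[1]-45,0):c[1]+45,c[0]-45:c[0]+45],(400,400),interpolation=cv2.INTER_CUBIC)
    print(u,v);cv2.imwrite('pics/m3.png',np.hstack([f(s['color'],u),f(t['color'],v)])[:,:,::-1])
print(r.read_clock())
E
```

```text
False [ 0.6079 -0.2092  0.1421] [ 0.0126 -0.303   0.1558]
0.12184402475119872 68.1475456058979 [-0.7649  0.4126  2.5475] [ 0.0172  0.0825 -0.0336] 14.7833
False [ 0.6065 -0.2086  0.2989] 0.11862979797035637 68.22033494710922
[0.5288 0.0534 0.3098]
[[242.1708 200.8892]] [[303.6764 125.9916]]
[[245.4584 212.8959]] [[303.2174 178.6021]]
[[240.9823 196.5473]] [[303.8078 108.7425]]
[303 151] [243 206]
17.875
```

View pics/m3.png

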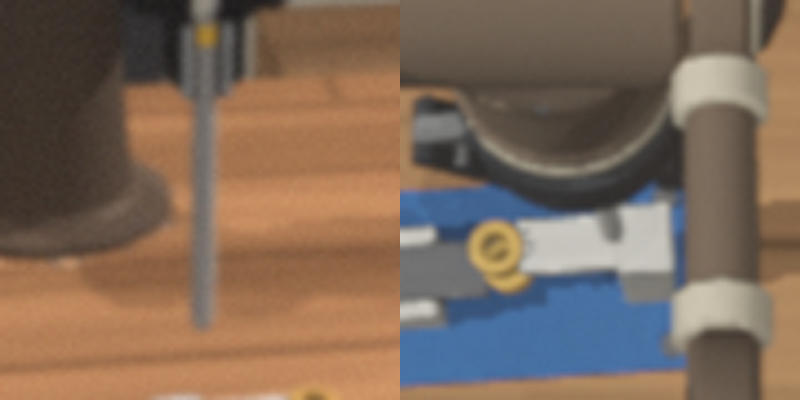

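The scene crop shows the pin hanging straight: foot at (202,327), i.e. pixel (303.5,179.6), against a prediction of (303.6,179.4) after allowing for the view's bias. Next is a guarded entry into the upper eye.

```bash
python3 - <<'E'
from h import *
np.set_printoptions(precision=4,suppress=True)
r.move_straight([EYE[0],EYE[1],.30],.15)
r.wait(.3)
x=np.array(r.read_ee_pos());f0=np.array(r.read_force());print(x,f0)
tgt=EYE[:2]+(EYE[:2]-x[:2])
g=r.move_straight([*tgt,.235],.04,guard=8)
print(g,r.read_ee_pos(),np.array(r.read_force())-f0,r.read_wrist_torque(),r.read_clock())
s=cam('scene','scene4.png')
f=lambda i,c:cv2.resize(i[c[1]-50:c[1]+50,c[0]-50:c[0]+50],(600,600),interpolation=cv2.INTER_CUBIC)
cv2.imwrite('pics/m4.png',f(s['color'],(328,195))[:,:,::-1])
E
```

```text
[0.5287 0.1138 0.3002] [ 0.3689 -0.1439 -1.508 ]
False [0.5284 0.1152 0.2351] [-0.4223  0.1753 -0.2994] [-0.1175 -0.0951  0.0011] 20.5083
```

View pics/m4.png

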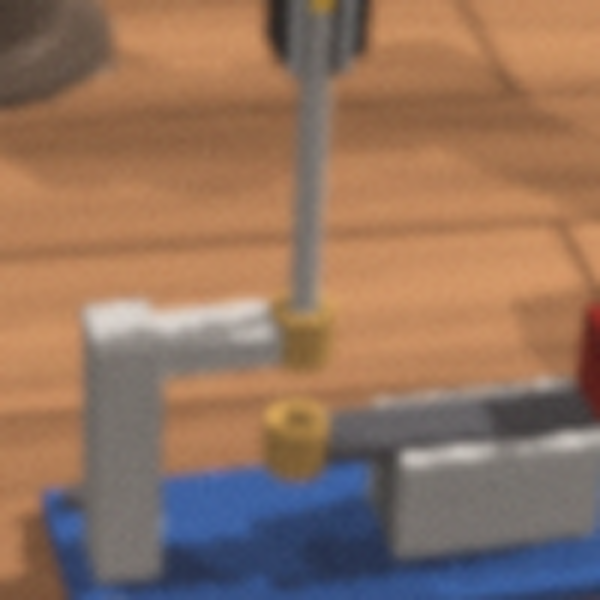

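The pin enters the upper eye at (307,305) with no side force. I'll continue the guarded descent into the strap's eye.

```bash
python3 - <<'E'
from h import *
np.set_printoptions(precision=4,suppress=True)
x=np.array(r.read_ee_pos());f0=np.array(r.read_force())
for z in(.215,.19,.162):
    g=r.move_straight([EYE[0],EYE[1],z],.04,guard=8)
    print(g,r.read_ee_pos(),np.array(r.read_force())-f0,r.read_wrist_torque(),r.read_gripper_width(),r.read_clock())
    if g: break
r.wait(.3);print(np.array(r.read_force())-f0)
s=cam('scene','scene5.png')
f=lambda i,c:cv2.resize(i[c[1]-50:c[1]+50,c[0]-50:c[0]+50],(600,600),interpolation=cv2.INTER_CUBIC)
cv2.imwrite('pics/m5.png',f(s['color'],(328,205))[:,:,::-1])
E
```

```text
False [0.5284 0.1145 0.2148] [-0.0401  0.5856  1.0362] [-0.0047 -0.097  -0.0454] 0.12239857605371932 21.2083
False [0.5285 0.1145 0.1899] [ 0.7264  0.0802 -0.1705] [ 0.0319 -0.0531  0.0842] 0.11832910841567358 21.9833
False [0.5284 0.1145 0.162 ] [-1.2222  0.7136  0.3753] [ 0.0486 -0.0737 -0.0265] 0.11936161152726281 22.8333
[-1.235   1.0872  0.2586]
```

View pics/m5.png

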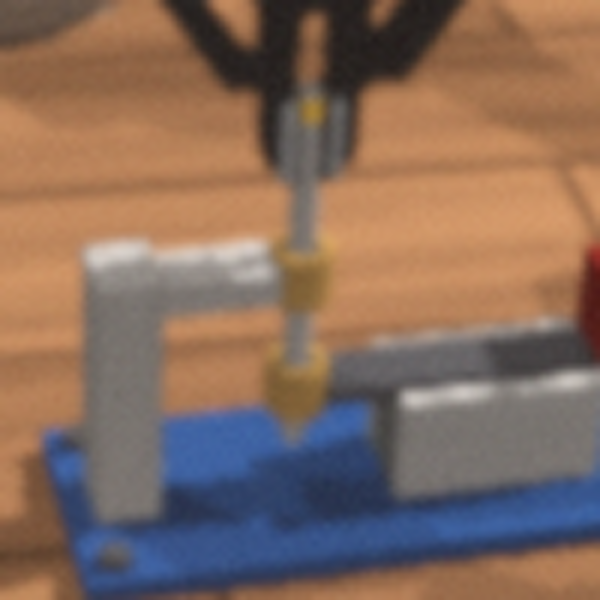

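The pin runs through both eyes. Its tapered foot shows at (292,440), just below the lower eye and clear of the plate, with negligible forces. I'm handing it in.

```bash
python3 -c "
from cell import r
print(r.sign_off())"
```

```text
the job is handed in; nothing more can be done
None
```

The job is handed in at about 23 s on the robot's clock: the strap is fully home, and the pin is threaded through both eyes and held upright, its foot about 19 mm below the lower eye and clear of the base plate.

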